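Close the sample box and hold it up for inspection

TASK

The hinged lid of the white sample box in the steel tray is standing ajar: press its free end down until the lid is fully shut, with the box still standing in the tray. Then take the box by its body, not by its lid, lift it straight up and hold it still and level, at least 10 cm clear of the tray, so that the inspector can look at its underside; keep it level all the way and do not disturb the bottle, pot and bowl. Finish while holding it up: do not put it down or let go.

Things in the scene. Friction and masses are not known exactly. Their poses are not given: they have to be found in the camera images.
- box_center (a point): Centre of the loose white plastic box (0.25 to 0.4 kg, balanced about its centre), 34 mm above its underside; z up. 100 mm long (x), 54 mm wide (y), 68 mm high shut: body 60 mm, lid 8 mm. Hinge with steel pin at the -x end, free end with a small thumb lip at +x; any yaw. The long sides are flat: grip there, across the width. The lid is 50 mm wide, 2 mm inside each side.
- lid (a joint): Opening angle of the lid, rad: 0 = fully shut; starts at 0.07 to 0.13 (free end 7 to 13 mm up). A stiff hinge: it stays where it is left, moves under about 5 N pressed down near the free end, stops hard on the box rim when shut and does not spring back.
- lid_pad (a point): Where to press: on the lid's top surface and middle line, 80 mm from the hinge and about 20 mm short of the free end; it moves with the lid. With the lid shut it is 68 mm above the box's underside and 30 mm from its centre, towards its +x end.
- tray: Fixed shallow stainless steel tray, 200 mm (its x) by 260 mm (its y), rim 14 mm high, walls and floor 3 mm thick; origin at the centre of its underside on the counter. The box stands on its inner floor, 3 mm above the counter.
- bottle: Bystander: small amber bottle with black cap, 44 mm diameter, 85 mm high, standing on the counter beside the tray; origin at the centre of its underside. Leave alone.
- pot: Bystander: clear round pot with white cap, 54 mm diameter, 55 mm high, standing on the counter beside the tray; origin at the centre of its underside. Leave alone.
- bowl: Bystander: steel bowl, 100 mm diameter, 35 mm high, on the counter beyond the tray; origin at the centre of its underside. Leave alone.
Mind the look-alikes: they are no part of the job. What is shaped like the part that bears box_center but yellow is not meant.

How it is judged:
By the outcome, as a careful person would: the job done as asked, in the order asked, and still so for the second after the job is handed in, while the arm keeps its last pose, push and grip.
It also fails if it takes over 42 s, if anything falls off the work surface, if the arm or the gripper's body presses on something with over 40 N, if the wrist force passes 120 N, or if a joint passes its speed limit or range.

ROBOT

A 6-joint arm with a two-finger parallel gripper is mounted at the origin on the work surface. World frame = base frame: x ahead of the robot, y to its left, z up, the work surface at z = 0. Lengths are in m, angles in rad, forces in N, time in s.
With the tool pointing down it reaches from about 0.275 to 0.725 m from the base axis. Payload 5.6 kg.
Tool frame: the origin (TCP) lies midway between the tips of the shut fingers; the grasp point (between the pads) lies 19 mm behind it (manip.tcp_to_grasp is the distance from the TCP to the grasp point, in m); z points along the fingers, y is the line along which they close (so a half turn about z gives the same grasp; the last joint's range is limited). The gripper opens to 85 mm and grips with 20 to 120 N. Pads are 22 mm wide; open, the fingers measure 114 mm over their backs; the gripper's body (76 mm by 85 mm) begins 54 mm behind the grasp point. The pads swing forward as they close: fully open they stand 13 mm farther back than shut.
Start: joints at [0.285, 0.255, 0.108, 0, -1.424, -0.285], TCP at [0.55, 0, 0.231] pointing down, gripper open.
Joint ranges: [-2.95, 2.95], [-1.21, 1.97], [-1.09, 1.5], [-2.87, 1.71], [-2.94, -0.07], [-3.05, 3.05]. Speed limits (rad/s): [2.57, 2.57, 3.14, 3.14, 3.14, 3.14].

INTERFACE

Orientations are given as a unit quaternion [w, x, y, z].
In Python, from rig import manip, cams gives the robot as it stands. The module is installed in compiled form; this text tells all that it offers.
- The arm moves only by the tool servo_tool, never from a script. Its argument "plan" is a list of rows, each an object of numbers: "dx", "dy", "dz": the shift along the tool's x, y, z in m; "wx", "wy", "wz": the turn, a rotation vector about the tool's x, y, z in rad. A call has 1 to 8 rows; each row is the pose to reach, as a shift and turn from the pose commanded when the call began, along the tool's axes at that moment; what a row does not reach only later rows make up. A row lasts 1/8 s, in which the tool goes at most 62.5 mm and 10.7 degrees, less where a joint would pass 70% of its speed; a pose out of reach is approached as far as the arm can. A call with a gripper value outside its range is refused whole. "jaw" is the opening, from -1 (shut) to 1 (fully open), set as the call begins (left out, the last holds). The fingers move at their own pace and stop on an object; "force" is the grip in N (left out, the last holds). Time passes only in rows, so rows that repeat a pose let the fingers close. It gives the time, the measured TCP pose, the force, the opening and the grip force at its end, in the units of the state.
- manip.get_state(): the state, without advancing time (a new reading comes with each control period).
- cams.grab_frame(name): name is "scene" or "side" or "wrist"; returns the picture (400x640x3 uint8, red, green, blue); there is no depth.
- cams.camera_params(name): a dict with "fx", "fy", "cx", "cy" (pixels), "xyz" and "rotation" of the camera in the world. Camera axes: x right, y up, looking along -z (the intrinsics and any distortion apply to the point x, -y, -z); pixel columns grow to the right and rows downward; lengths in m; the calibration is good to about 2 mm. A picture is of the moment at which its call begins: read the wrist's pose just before it. camera_params takes no time and is no camera call; for the wrist camera it gives the pose at the moment of the call.
- manip.job_done(): hands the job in; it is judged then, once.
The state is a dict: "t": time; "joint_pos": joint angles; "dq": joint speeds; "effort": joint torques, N m; "tcp_pos": TCP position; "eef_rot": TCP orientation; "wrist_force": force on the tool from outside, world axes, zero at the start; "wrist_torque": the same for the moment, N m; "opening": finger opening in m; "gripper_force": force on a finger pad.
Only numpy, scipy, OpenCV 4.12 (cv2) and the standard library are available. Lean on these libraries where they do the work, as an engineer would, in place of code of your own. Each camera call takes 0.05 s, during which the arm holds its last target. There are 200 camera calls.

## Working session

There is one attempt and no reset: what is moved stays moved. The work goes in short steps, Python scripts to look and compute and a tool call to move; the robot and the scene stay as the last step left them, time stands still between calls to the robot, and variables do not carry over. Pictures are saved under pics/ and viewed, at most 10 in all, crops included, and the job is handed in when it is done.

Besides the shell and the picture viewer there is one more tool, called as name(argument=value, ...), one argument or row to a line, values as JSON. servo_tool: Moves the arm, as the interface text tells. Its arguments: {"type":"object","properties":{"plan":{"type":"array","items":{"type":"object","properties":{"dx":{"type":"number"},"dy":{"type":"number"},"dz":{"type":"number"},"wx":{"type":"number"},"wy":{"type":"number"},"wz":{"type":"number"}}}},"jaw":{"type":"number"},"force":{"type":"number"}},"required":["plan"]}

```bash
mkdir -p pics; python3 - <<'E'
from rig import manip,cams
import cv2,numpy as np
for n in ["scene","side","wrist"]:
    p=cams.camera_params(n); print(n,{k:np.round(np.array(v),4).tolist() if not isinstance(v,str) else v for k,v in p.items()})
    im=cams.grab_frame(n); cv2.imwrite(f"pics/{n}0.png",im[:,:,::-1])
s=manip.get_state(); print(s, manip.tcp_to_grasp)
E
```

```text
scene {'fx': 491.5869, 'fy': 491.5869, 'cx': 312.2379, 'cy': 200.6832, 'xyz': [1.0871, 0.5291, 1.0089], 'rotation': [0.3826, 0.1268, 0.2929, 0.867]}
side {'fx': 461.7617, 'fy': 461.7617, 'cx': 318.0173, 'cy': 201.8323, 'xyz': [0.35, -0.6684, 0.5074], 'rotation': [0.8577, 0.4901, -0.079, -0.134]}
wrist {'fx': 332.086, 'fy': 332.086, 'cx': 325.9507, 'cy': 197.3932, 'xyz': [0.5494, -0.0671, 0.3742], 'rotation': [-0.0004, 0.0005, -0.1347, 0.9909]}
{'t': 0.15, 'joint_pos': array([ 2.84598243e-01,  2.55588262e-01,  1.07313565e-01, -3.15274267e-04,
       -1.42392493e+00, -2.84591479e-01]), 'dq': array([ 0.00033077, -0.00192093,  0.00268425,  0.00050775, -0.00033991,
       -0.0006378 ]), 'effort': array([-1.13390255e-03, -3.86942518e+01,  2.38082260e+01,  5.36670327e+00,
       -4.55894769e-03,  1.90294440e-05]), 'tcp_pos': array([5.49626867e-01, 3.40776203e-05, 2.30626178e-01]), 'eef_rot': array([-5.40619704e-04, -7.07092600e-01,  7.07120597e-01,  4.73658259e-04]), 'wrist_force': array([-0.52290549,  0.01678827, -0.51131508]), 'wrist_torque': array([0.07132313, 0.02563886, 0.0105485 ]), 'gripper_force': 0.0, 'opening': 0.08533464410157408} 0.0187
```

View pics/scene0.png

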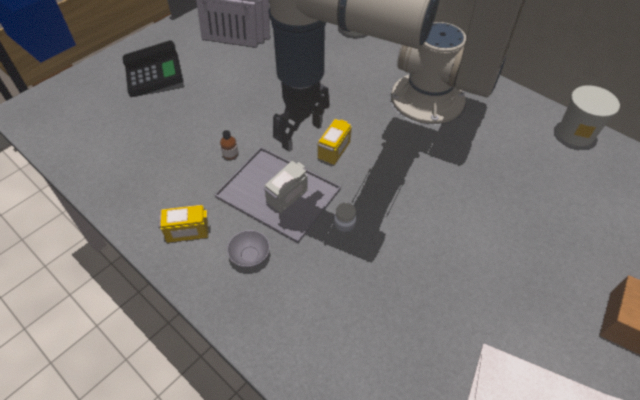

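View pics/wrist0.png

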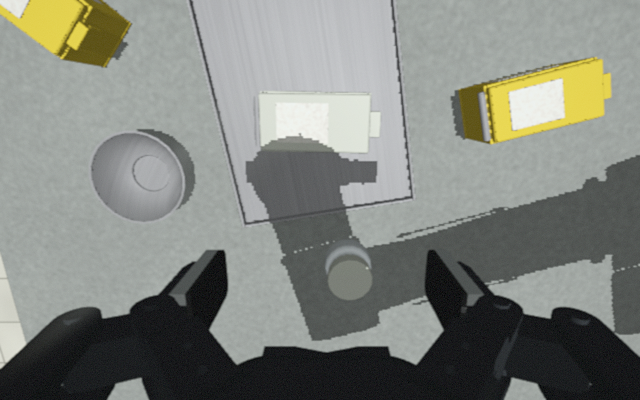

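The wrist view shows the white box at about (315,122), with its lip at (375,124). Candidates in the scene view are the white box at (287,186) and yellow look-alikes at (335,140) and (184,222). I choose the white one in the tray and check it in a close crop.

```bash
cat > h.py <<'E'
import numpy as np
from scipy.spatial.transform import Rotation as R
def rot(q): q=np.array(q,float); return R.from_quat(q[[1,2,3,0]])
def ray(p,uv,z):
    d=rot(p["rotation"]).apply([(uv[0]-p["cx"])/p["fx"],-(uv[1]-p["cy"])/p["fy"],-1.])
    o=np.array(p["xyz"]); return o+d*(z-o[2])/d[2]
def proj(p,X):
    c=rot(p["rotation"]).inv().apply(np.array(X)-p["xyz"]); c=np.atleast_2d(c)
    return np.c_[p["cx"]-p["fx"]*c[:,0]/c[:,2], p["cy"]+p["fy"]*c[:,1]/c[:,2]]
E
python3 - <<'E'
from h import *; from rig import cams; import cv2
p=cams.camera_params("wrist")
for uv,z in [((259,93),.071),((260,152),.071),((370,95),.081),((369,152),.081),((375,124),.08),((245,223),.014),((412,197),.014),((350,280),.055),((140,177),.035)]: print(uv,ray(p,uv,z).round(4))
im=cv2.imread("pics/wrist0.png"); a=cv2.resize(im[70:190,220:420],None,fx=4,fy=4,interpolation=cv2.INTER_NEAREST)
cv2.imwrite("pics/crop.png",a)
im=cv2.imread("pics/side0.png"); cv2.imwrite("pics/s2.png",im)
E
```

```text
(259, 93) [ 0.6077 -0.0775  0.071 ]
(260, 152) [ 0.6095 -0.026   0.071 ]
(370, 95) [ 0.5121 -0.0756  0.081 ]
(369, 152) [ 0.5112 -0.0275  0.081 ]
(375, 124) [ 0.5068 -0.0516  0.08  ]
(245, 223) [0.6423 0.0634 0.014 ]
(412, 197) [0.4523 0.0322 0.014 ]
(350, 280) [0.5233 0.1132 0.055 ]
(140, 177) [0.743 0.005 0.035]
```

View pics/crop.png

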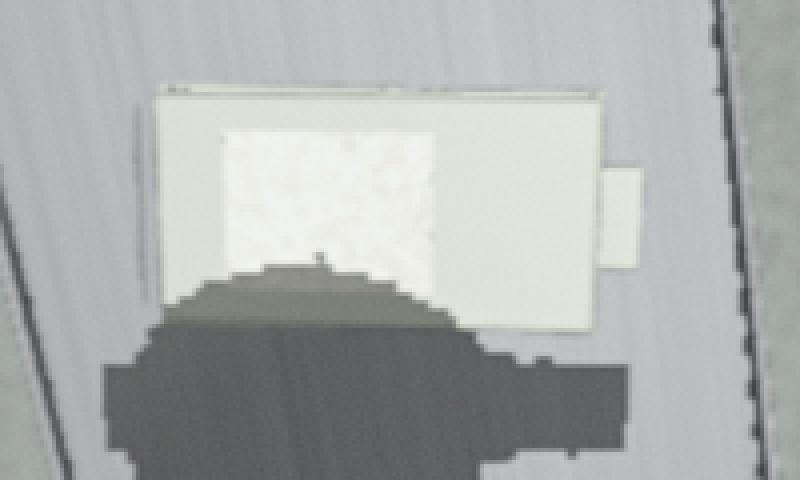

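View pics/side0.png

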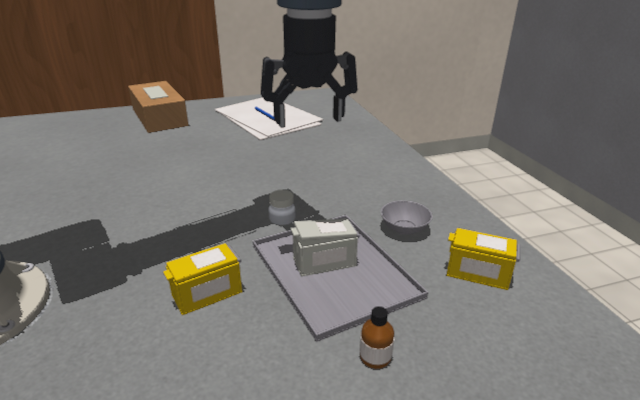

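The crop confirms a white box with a closed label and lip, lid corners at wrist px (259,94), (260,150), (370,95) and (368,152). The measured width of about 49 mm and length of about 97 mm match the lid. The centre is about (0.560,-0.052), the box's +x points to world -x, and lid_pad is about (0.530,-0.052). Next I rotate the tool by 90° above the pad with the fingers shut.

servo_tool(
  plan=[
    {"dx": 0.007,"dy": 0.003,"dz": 0.008,"wz": 0.175},
    {"dx": 0.014,"dy": 0.006,"dz": 0.016,"wz": 0.35},
    {"dx": 0.021,"dy": 0.008,"dz": 0.024,"wz": 0.525},
    {"dx": 0.028,"dy": 0.011,"dz": 0.032,"wz": 0.7},
    {"dx": 0.035,"dy": 0.014,"dz": 0.04,"wz": 0.875},
    {"dx": 0.042,"dy": 0.016,"dz": 0.048,"wz": 1.05},
    {"dx": 0.048,"dy": 0.018,"dz": 0.054,"wz": 1.225},
    {"dx": 0.052,"dy": 0.02,"dz": 0.06,"wz": 1.4},
  ],
  jaw=-1,
)

```text
invalid input at $.plan[0]: expected keys dx, dy, dz, wx, wy, wz
```

servo_tool(
  plan=[
    {"wz": 0.171,"dz": 0.02},
    {"wz": 0.171,"dz": 0.04},
    {"wz": 0.171,"dz": 0.04},
  ],
)

```text
invalid input at $.plan[0]: expected keys dx, dy, dz, wx, wy, wz
```

```bash
python3 - <<'E'
from h import *; from rig import cams,manip; import cv2
s=manip.get_state(); print(s["t"],s["tcp_pos"],s["eef_rot"],s["wrist_force"],rot(s["eef_rot"]).as_matrix().round(3))
p=cams.camera_params("wrist"); im=cams.grab_frame("wrist")[:,:,::-1].copy()
b=lambda x,y,z:[.560-x,-.052-y,z]
th=.1
for X,c in [(b(30,0,0),0)]: pass
for x,y,z in [(-.05,.025,.071),(-.05,-.025,.071),(.05,.025,.081),(.05,-.025,.081),(.03,0,.079)]:
    u=proj(p,b(x,y,z))[0]; cv2.drawMarker(im,tuple(int(k) for k in u.round()),(0,0,255),0,8)
cv2.imwrite("pics/w1.png",im)
p2=cams.camera_params("side"); im=cams.grab_frame("side")[:,:,::-1].copy()
for x,y,z in [(-.05,.027,.003),(.05,.027,.003),(-.05,.027,.063),(.05,.027,.063),(.05,-.027,.063)]:
    u=proj(p2,b(x,y,z))[0]; cv2.circle(im,tuple(int(k) for k in u.round()),1,(0,0,255),-1)
cv2.imwrite("pics/s1.png",cv2.resize(im[130:310,220:460],None,fx=3,fy=3))
print(p)
E
```

```text
0.15 [5.49626867e-01 3.40776203e-05 2.30626178e-01] [-5.40619704e-04 -7.07092600e-01  7.07120597e-01  4.73658259e-04] [-0.52290549  0.01678827 -0.51131508] [[-0.    -1.    -0.001]
 [-1.     0.    -0.   ]
 [ 0.     0.001 -1.   ]]
{'fx': 332.0859913520379, 'fy': 332.0859913520379, 'cx': 325.9506533887532, 'cy': 197.39319275098376, 'xyz': array([ 0.54946406, -0.06711856,  0.37435092]), 'rotation': array([-4.22620880e-04,  3.59373177e-04, -1.34729030e-01,  9.90882324e-01])}
```

View pics/w1.png

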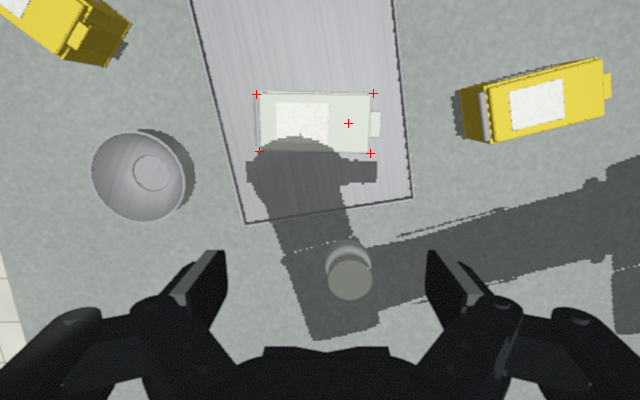

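View pics/s1.png

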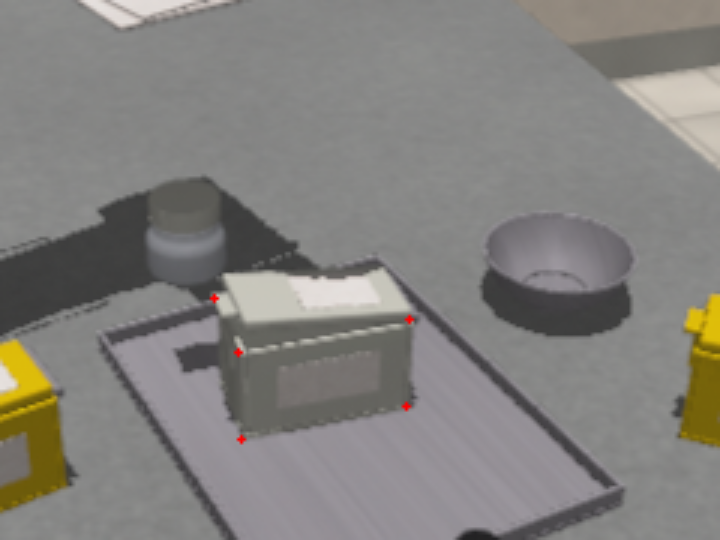

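The projected model fits both views to about 2 mm: the lid corners in the wrist view, and the body edge at (238,352)–(409,320) in the side crop. The call was refused because every row needs all six keys, so I resend it.

servo_tool(
  plan=[
    {"dx": 0.007,"dy": 0.003,"dz": 0.008,"wx": 0,"wy": 0,"wz": 0.175},
    {"dx": 0.014,"dy": 0.006,"dz": 0.016,"wx": 0,"wy": 0,"wz": 0.35},
    {"dx": 0.021,"dy": 0.008,"dz": 0.024,"wx": 0,"wy": 0,"wz": 0.525},
    {"dx": 0.028,"dy": 0.011,"dz": 0.032,"wx": 0,"wy": 0,"wz": 0.7},
    {"dx": 0.035,"dy": 0.014,"dz": 0.04,"wx": 0,"wy": 0,"wz": 0.875},
    {"dx": 0.042,"dy": 0.016,"dz": 0.048,"wx": 0,"wy": 0,"wz": 1.05},
    {"dx": 0.048,"dy": 0.018,"dz": 0.054,"wx": 0,"wy": 0,"wz": 1.225},
    {"dx": 0.052,"dy": 0.02,"dz": 0.06,"wx": 0,"wy": 0,"wz": 1.4},
  ],
  jaw=-1,
)

```text
t: 1.25
tcp_pos: [0.5298, -0.0522, 0.1709]
eef_rot: [-0.0, -0.082, 0.997, 0.0]
wrist_force: [-0.1, 0.2, 0.1]
opening: -0.0004
gripper_force: 0.0
```

servo_tool(
  plan=[
    {"dx": 0,"dy": 0,"dz": 0.02,"wx": 0,"wy": 0,"wz": 0.171},
    {"dx": 0,"dy": 0,"dz": 0.04,"wx": 0,"wy": 0,"wz": 0.171},
    {"dx": 0,"dy": 0,"dz": 0.04,"wx": 0,"wy": 0,"wz": 0.171},
  ],
)

```text
t: 1.62
tcp_pos: [0.5288, -0.0521, 0.1298]
eef_rot: [-0.002, 0.0, 1.0, -0.0]
wrist_force: [-0.3, 0.7, 0.6]
opening: -0.0001
gripper_force: 0.0
```

```bash
python3 - <<'E'
from h import *; from rig import cams,manip; import cv2
s=manip.get_state(); print(s["t"],s["tcp_pos"],s["wrist_force"],s["opening"],rot(s["eef_rot"]).as_matrix().round(3))
p=cams.camera_params("wrist"); im=cams.grab_frame("wrist")[:,:,::-1].copy()
b=lambda x,y,z:[.560-x,-.052-y,z]
for x,y,z in [(-.05,.025,.071),(-.05,-.025,.071),(.05,.025,.081),(.05,-.025,.081)]:
    u=proj(p,b(x,y,z))[0]; cv2.drawMarker(im,tuple(int(k) for k in u.round()),(0,0,255),0,8)
p2=cams.camera_params("side"); i2=cams.grab_frame("side")[:,:,::-1].copy()
c=cv2.resize(i2[130:310,220:460],(533,400)); 
cv2.imwrite("pics/w2.png",cv2.resize(np.hstack([im,c]),None,fx=.68,fy=.68))
E
```

```text
1.625 [ 0.52878994 -0.05208081  0.12984886] [-0.26525428  0.66387674  0.56205883] -0.0001199909695024944 [[-1.     0.    -0.004]
 [ 0.     1.    -0.   ]
 [ 0.004 -0.    -1.   ]]
```

View pics/w2.png

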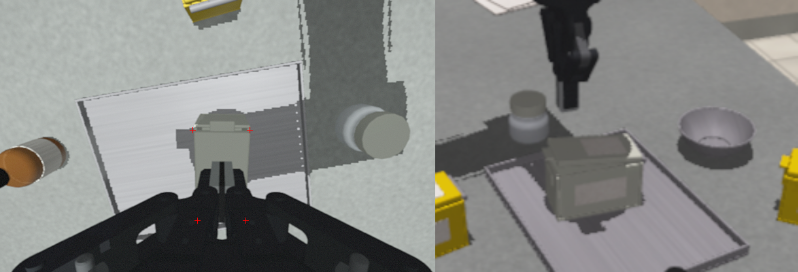

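The free end of the lid fits the prediction (192–250,130), and the shut fingertips stand over its middle line. Next I descend in small steps, watching the force.

servo_tool(
  plan=[
    {"dx": 0,"dy": 0,"dz": 0.02,"wx": 0,"wy": 0,"wz": 0},
    {"dx": 0,"dy": 0,"dz": 0.04,"wx": 0,"wy": 0,"wz": 0},
    {"dx": 0,"dy": 0,"dz": 0.045,"wx": 0,"wy": 0,"wz": 0},
    {"dx": 0,"dy": 0,"dz": 0.048,"wx": 0,"wy": 0,"wz": 0},
    {"dx": 0,"dy": 0,"dz": 0.05,"wx": 0,"wy": 0,"wz": 0},
  ],
)

```text
t: 2.35
tcp_pos: [0.5306, -0.0519, 0.0821]
eef_rot: [0.001, -0.0, 1.0, 0.0]
wrist_force: [-0.1, 0.3, 0.2]
opening: -0.0003
gripper_force: 0.0
```

servo_tool(
  plan=[
    {"dx": 0,"dy": 0,"dz": 0.002,"wx": 0,"wy": 0,"wz": 0},
    {"dx": 0,"dy": 0,"dz": 0.004,"wx": 0,"wy": 0,"wz": 0},
    {"dx": 0,"dy": 0,"dz": 0.006,"wx": 0,"wy": 0,"wz": 0},
    {"dx": 0,"dy": 0,"dz": 0.006,"wx": 0,"wy": 0,"wz": 0},
  ],
)

```text
t: 2.85
tcp_pos: [0.5297, -0.052, 0.0751]
eef_rot: [-0.0, 0.0, 1.0, 0.0]
wrist_force: [-1.8, 1.2, 3.4]
opening: 0.0
gripper_force: 1.5
```

Now in contact with about 4 N; continuing.

servo_tool(
  plan=[
    {"dx": 0,"dy": 0,"dz": 0.001,"wx": 0,"wy": 0,"wz": 0},
    {"dx": 0,"dy": 0,"dz": 0.002,"wx": 0,"wy": 0,"wz": 0},
    {"dx": 0,"dy": 0,"dz": 0.003,"wx": 0,"wy": 0,"wz": 0},
    {"dx": 0,"dy": 0,"dz": 0.003,"wx": 0,"wy": 0,"wz": 0},
  ],
)

```text
t: 3.35
tcp_pos: [0.5301, -0.052, 0.0721]
eef_rot: [0.0, 0.0, 1.0, 0.0]
wrist_force: [-1.8, 0.4, 0.5]
opening: 0.0002
gripper_force: 0.8
```

servo_tool(
  plan=[
    {"dx": 0,"dy": 0,"dz": 0.001,"wx": 0,"wy": 0,"wz": 0},
    {"dx": 0,"dy": 0,"dz": 0.001,"wx": 0,"wy": 0,"wz": 0},
  ],
)

```text
t: 3.6
tcp_pos: [0.5301, -0.052, 0.0713]
eef_rot: [0.0, 0.0, 1.0, -0.0]
wrist_force: [-2.2, -0.2, 2.9]
opening: -0.0001
gripper_force: 1.7
```

servo_tool(
  plan=[
    {"dx": 0,"dy": 0,"dz": 0.0005,"wx": 0,"wy": 0,"wz": 0},
    {"dx": 0,"dy": 0,"dz": 0.001,"wx": 0,"wy": 0,"wz": 0},
    {"dx": 0,"dy": 0,"dz": 0.001,"wx": 0,"wy": 0,"wz": 0},
  ],
)

```text
t: 3.98
tcp_pos: [0.5301, -0.052, 0.0709]
eef_rot: [0.0, -0.0, 1.0, -0.0]
wrist_force: [-3.9, 0.5, 7.3]
opening: 0.0003
gripper_force: 4.0
```

servo_tool(
  plan=[
    {"dx": 0,"dy": 0,"dz": 0.0005,"wx": 0,"wy": 0,"wz": 0},
    {"dx": 0,"dy": 0,"dz": 0.0005,"wx": 0,"wy": 0,"wz": 0},
  ],
)

```text
t: 4.22
tcp_pos: [0.5301, -0.052, 0.0708]
eef_rot: [0.0, -0.0, 1.0, -0.0]
wrist_force: [-5.8, 0.5, 10.3]
opening: 0.0
gripper_force: 5.4
```

servo_tool(
  plan=[
    {"dx": 0,"dy": 0,"dz": 0.0007,"wx": 0,"wy": 0,"wz": 0},
    {"dx": 0,"dy": 0,"dz": 0.0014,"wx": 0,"wy": 0,"wz": 0},
    {"dx": 0,"dy": 0,"dz": 0.0014,"wx": 0,"wy": 0,"wz": 0},
  ],
)

```text
t: 4.6
tcp_pos: [0.5301, -0.0521, 0.0705]
eef_rot: [0.001, -0.0, 1.0, -0.0]
wrist_force: [-9.0, 0.8, 18.0]
opening: 0.0001
gripper_force: 9.1
```

The force rises to 18 N with z stalled at about 0.071, so the lid is on its hard stop. Next I retract, open, centre over the box and look.

servo_tool(
  plan=[
    {"dx": 0,"dy": 0,"dz": -0.01,"wx": 0,"wy": 0,"wz": 0},
    {"dx": 0,"dy": 0,"dz": -0.03,"wx": 0,"wy": 0,"wz": 0},
    {"dx": 0,"dy": 0,"dz": -0.06,"wx": 0,"wy": 0,"wz": 0},
    {"dx": 0,"dy": 0,"dz": -0.08,"wx": 0,"wy": 0,"wz": 0},
    {"dx": -0.015,"dy": 0,"dz": -0.08,"wx": 0,"wy": 0,"wz": 0},
    {"dx": -0.03,"dy": 0,"dz": -0.08,"wx": 0,"wy": 0,"wz": 0},
    {"dx": -0.03,"dy": 0,"dz": -0.08,"wx": 0,"wy": 0,"wz": 0},
  ],
)

```text
t: 5.48
tcp_pos: [0.5608, -0.0519, 0.1478]
eef_rot: [0.0, 0.0, 1.0, 0.0]
wrist_force: [-0.8, 0.4, -0.5]
opening: 0.0001
gripper_force: 0.0
```

servo_tool(
  plan=[
    {"dx": 0,"dy": 0,"dz": 0,"wx": 0,"wy": 0,"wz": 0},
    {"dx": 0,"dy": 0,"dz": 0,"wx": 0,"wy": 0,"wz": 0},
    {"dx": 0,"dy": 0,"dz": 0,"wx": 0,"wy": 0,"wz": 0},
    {"dx": 0,"dy": 0,"dz": 0,"wx": 0,"wy": 0,"wz": 0},
  ],
  jaw=1,
)

```text
t: 5.98
tcp_pos: [0.5599, -0.052, 0.1485]
eef_rot: [0.0, 0.0, 1.0, 0.0]
wrist_force: [-0.9, 0.5, 0.1]
opening: 0.072
gripper_force: 0.0
```

```bash
python3 - <<'E'
from h import *; from rig import cams,manip; import cv2
s=manip.get_state(); print(s["t"],s["tcp_pos"],s["wrist_force"],s["opening"])
p=cams.camera_params("wrist"); im=cams.grab_frame("wrist")[:,:,::-1].copy()
b=lambda x,y,z:[.560-x,-.052-y,z]
for x,y,z in [(-.05,.025,.071),(-.05,-.025,.071),(.05,.025,.071),(.05,-.025,.071)]:
    u=proj(p,b(x,y,z))[0]; cv2.drawMarker(im,tuple(int(k) for k in u.round()),(0,0,255),0,8)
i2=cams.grab_frame("side")[:,:,::-1].copy()
c=cv2.resize(i2[200:290,270:390],(533,400),interpolation=cv2.INTER_CUBIC)
cv2.imwrite("pics/w3.png",cv2.resize(np.hstack([im,c]),None,fx=.68,fy=.68))
E
```

```text
5.975 [ 0.55989217 -0.05197021  0.14851611] [-0.86821967  0.52861782  0.06030349] 0.07198122788888439
```

View pics/w3.png

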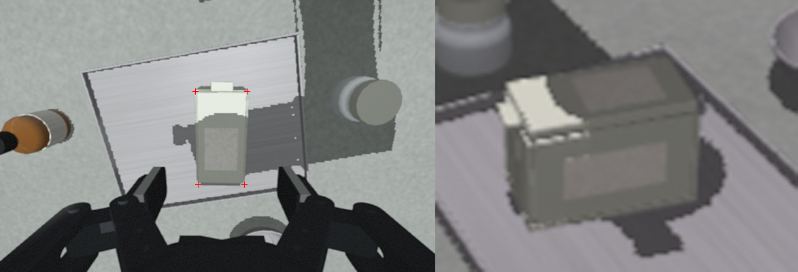

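The lid line is parallel to the rim, so it is shut, and the box outline (196–247, 91–184) matches the prediction and stands in place. Next I descend around the body.

servo_tool(
  plan=[
    {"dx": 0,"dy": 0,"dz": 0.01,"wx": 0,"wy": 0,"wz": 0},
    {"dx": 0,"dy": 0,"dz": 0.03,"wx": 0,"wy": 0,"wz": 0},
    {"dx": 0,"dy": 0,"dz": 0.05,"wx": 0,"wy": 0,"wz": 0},
    {"dx": 0,"dy": 0,"dz": 0.075,"wx": 0,"wy": 0,"wz": 0},
    {"dx": 0,"dy": 0,"dz": 0.1,"wx": 0,"wy": 0,"wz": 0},
    {"dx": 0,"dy": 0,"dz": 0.12,"wx": 0,"wy": 0,"wz": 0},
    {"dx": 0,"dy": 0,"dz": 0.131,"wx": 0,"wy": 0,"wz": 0},
    {"dx": 0,"dy": 0,"dz": 0.131,"wx": 0,"wy": 0,"wz": 0},
  ],
)

```text
t: 7.08
tcp_pos: [0.5594, -0.0521, 0.0166]
eef_rot: [-0.001, 0.0, 1.0, -0.0]
wrist_force: [1.0, -0.0, 1.4]
opening: 0.0855
gripper_force: 0.0
```

servo_tool(
  plan=[
    {"dx": 0,"dy": 0,"dz": 0,"wx": 0,"wy": 0,"wz": 0},
    {"dx": 0,"dy": 0,"dz": 0,"wx": 0,"wy": 0,"wz": 0},
  ],
  jaw=0.5,
  force=40,
)

```text
t: 7.32
tcp_pos: [0.5606, -0.0519, 0.0182]
eef_rot: [0.001, 0.0, 1.0, 0.0]
wrist_force: [-0.3, 0.1, 0.8]
opening: 0.0641
gripper_force: 0.0
```

servo_tool(
  plan=[
    {"dx": 0,"dy": 0,"dz": 0,"wx": 0,"wy": 0,"wz": 0},
    {"dx": 0,"dy": 0,"dz": 0,"wx": 0,"wy": 0,"wz": 0},
    {"dx": 0,"dy": 0,"dz": 0,"wx": 0,"wy": 0,"wz": 0},
    {"dx": 0,"dy": 0,"dz": 0,"wx": 0,"wy": 0,"wz": 0},
    {"dx": 0,"dy": 0,"dz": 0,"wx": 0,"wy": 0,"wz": 0},
  ],
  jaw=-1,
  force=50,
)

```text
t: 7.95
tcp_pos: [0.5607, -0.052, 0.0183]
eef_rot: [0.001, -0.0, 1.0, -0.0]
wrist_force: [-1.2, -0.1, 5.8]
opening: 0.0535
gripper_force: 54.1
```

Gripped at 53.5 mm, which matches the 54 mm body. Lifting straight up.

servo_tool(
  plan=[
    {"dx": 0,"dy": 0,"dz": -0.002,"wx": 0,"wy": 0,"wz": 0},
    {"dx": 0,"dy": 0,"dz": -0.006,"wx": 0,"wy": 0,"wz": 0},
    {"dx": 0,"dy": 0,"dz": -0.012,"wx": 0,"wy": 0,"wz": 0},
    {"dx": 0,"dy": 0,"dz": -0.02,"wx": 0,"wy": 0,"wz": 0},
    {"dx": 0,"dy": 0,"dz": -0.03,"wx": 0,"wy": 0,"wz": 0},
    {"dx": 0,"dy": 0,"dz": -0.04,"wx": 0,"wy": 0,"wz": 0},
    {"dx": 0,"dy": 0,"dz": -0.05,"wx": 0,"wy": 0,"wz": 0},
    {"dx": 0,"dy": 0,"dz": -0.06,"wx": 0,"wy": 0,"wz": 0},
  ],
)

```text
t: 8.95
tcp_pos: [0.56, -0.052, 0.0782]
eef_rot: [0.0, 0.0, 1.0, 0.0]
wrist_force: [0.5, -0.9, -2.3]
opening: 0.0535
gripper_force: 53.5
```

servo_tool(
  plan=[
    {"dx": 0,"dy": 0,"dz": -0.012,"wx": 0,"wy": 0,"wz": 0},
    {"dx": 0,"dy": 0,"dz": -0.024,"wx": 0,"wy": 0,"wz": 0},
    {"dx": 0,"dy": 0,"dz": -0.036,"wx": 0,"wy": 0,"wz": 0},
    {"dx": 0,"dy": 0,"dz": -0.048,"wx": 0,"wy": 0,"wz": 0},
    {"dx": 0,"dy": 0,"dz": -0.06,"wx": 0,"wy": 0,"wz": 0},
    {"dx": 0,"dy": 0,"dz": -0.07,"wx": 0,"wy": 0,"wz": 0},
    {"dx": 0,"dy": 0,"dz": -0.077,"wx": 0,"wy": 0,"wz": 0},
    {"dx": 0,"dy": 0,"dz": -0.08,"wx": 0,"wy": 0,"wz": 0},
  ],
)

```text
t: 9.95
tcp_pos: [0.5601, -0.052, 0.1578]
eef_rot: [0.0, 0.0, 1.0, 0.0]
wrist_force: [-0.3, -0.6, -2.8]
opening: 0.0533
gripper_force: 53.6
```

servo_tool(
  plan=[
    {"dx": 0,"dy": 0,"dz": 0,"wx": 0,"wy": 0,"wz": 0},
    {"dx": 0,"dy": 0,"dz": 0,"wx": 0,"wy": 0,"wz": 0},
    {"dx": 0,"dy": 0,"dz": 0,"wx": 0,"wy": 0,"wz": 0},
    {"dx": 0,"dy": 0,"dz": 0,"wx": 0,"wy": 0,"wz": 0},
  ],
)

```text
t: 10.45
tcp_pos: [0.5599, -0.052, 0.1572]
eef_rot: [-0.0, 0.0, 1.0, -0.0]
wrist_force: [0.1, -0.2, -3.7]
opening: 0.0535
gripper_force: 53.5
```

```bash
python3 - <<'E'
from rig import cams,manip; import cv2,numpy as np
s=manip.get_state(); print(s["t"],s["tcp_pos"],s["wrist_force"],s["wrist_torque"],s["opening"],s["gripper_force"])
i2=cams.grab_frame("side")[:,:,::-1]; i3=cams.grab_frame("wrist")[:,:,::-1]
cv2.imwrite("pics/w4.png",cv2.resize(np.hstack([i3,cv2.resize(i2[100:325,220:460],(427,400))]),None,fx=.74,fy=.74))
E
```

```text
10.45 [ 0.5599077  -0.05198236  0.157193  ] [ 0.08230715 -0.17512424 -3.70169147] [-0.0151974   0.04725749  0.01136754] 0.0534706277057891 53.54844152927399
```

View pics/w4.png

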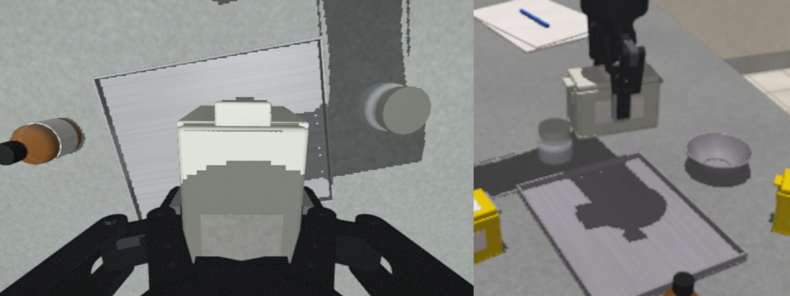

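The box is held level at (615,100) in the side crop, its underside about 128 mm above the rim. The lid is shut, and the bottle, pot and bowl are where they were.

```bash
python3 -c "
from rig import manip; print(manip.job_done())"
```

```text
the job is handed in; nothing more can be done
None
```

The lid is shut and the box is gripped by its body, held still and level about 13 cm above the tray; the bottle, pot and bowl look undisturbed in the final images, and the job is handed in.

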